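Clear the gluing jig and hold the module in its corner

ROBOT

A 6-joint arm with a two-finger parallel gripper is mounted at the origin on the work surface. World frame = base frame: x ahead of the robot, y to its left, z up, the work surface at z = 0. Lengths are in m, angles in rad, forces in N, time in s.
With the tool pointing down it reaches from about 0.375 to 0.825 m from the base axis. Payload 5.5 kg.
Tool frame: the origin (TCP) lies midway between the tips of the shut fingers; the grasp point (between the pads) lies 19 mm behind it (hold_point_z is the distance from the TCP to the grasp point, in m); z points along the fingers, y is the line along which they close (so a half turn about z gives the same grasp; the last joint's range is limited). The gripper opens to 85 mm and grips with 20 to 120 N. Pads are 22 mm wide; open, the fingers measure 114 mm over their backs; the gripper's body (76 mm by 85 mm) begins 54 mm behind the grasp point. The pads swing forward as they close: fully open they stand 13 mm farther back than shut.
Start: joints at [-1.107, 0.314, -0.047, 1.21, 0, 1.571], TCP at [0.268, -0.537, 0.231] pointing down, gripper open.
Joint ranges: [-2.67, 2.67], [-0.69, 1.73], [-1.03, 1.25], [-2.08, 2.16], [-1.42, 1.45], [-3.14, 3.14]. Speed limits (rad/s): [2.39, 2.39, 3.01, 3.14, 3.14, 3.14].

INTERFACE

Orientations are given as a unit quaternion [x, y, z, w].
In Python, from cell import sense, camera, job_done, hold_point_z gives the robot as it stands. The module is installed in compiled form; this text tells all that it offers.
- The arm moves only by the tool send_rows, never from a script. Its argument "moves" is one flat list of numbers, 7 for each row, row after row: the shift along the world's x, y, z scaled (see below), then the turn, a rotation vector about the world's x, y, z scaled (see below), then the closure in counts, from 0 (fully open) to 255 (shut). A call has 1 to 8 rows; each row shifts and turns the commanded pose from where the row before left it; what a row does not reach is not made up. The controller multiplies each number of a shift by 20 cm and each number of a turn by 180 degrees. A row lasts 1/10 s, in which the tool goes at most 50 mm and 8.59 degrees, less where a joint would pass 70% of its speed; a pose out of reach is approached as far as the arm can. A call with a number of a shift or a turn outside -1 to 1 is refused whole. A call with a gripper value outside its range is refused whole. The fingers move at their own pace and stop on an object; "newtons" is the grip in N (left out, the last holds). Time passes only in rows, so rows that do not move let the fingers close. It gives the time, the measured TCP pose, the force, the opening and the grip force at its end, in the units of the state.
- sense(): the state, without advancing time (a new reading comes with each control period).
- camera(name): name is "side" or "top" or "wrist"; returns a dict with "color" (480x640x3 uint8, red, green, blue), "fx", "fy", "cx", "cy" (pixels), "distortion" ([k1, k2, p1, p2, k3] as OpenCV has them; the pictures are not rectified), "camera_from_world" (4x4, takes a point from world to camera coordinates). Camera axes: x right, y down, z forward; pixel columns grow to the right and rows downward; lengths in m; the calibration is good to about 2 mm. A picture is of the moment at which its call begins. There is no depth.
- job_done(): hands the job in; it is judged then, once.
The state is a dict: "clock": time; "joint_pos": joint angles; "qvel": joint speeds; "joint_efforts": joint torques, N m; "ee_pos": TCP position; "tool_rot": TCP orientation; "force": force on the tool from outside, world axes, zero at the start; "ft_torque": the same for the moment, N m; "width": finger opening in m; "grasp_force": force on a finger pad.
Only numpy, scipy, OpenCV 4.12 (cv2) and the standard library are available. Lean on these libraries where they do the work, as an engineer would, in place of code of your own. Each camera call takes 0.05 s, during which the arm holds its last target. There are 200 camera calls.

TASK

Clear the jig by hanging the orange parts basket by its handle on the two-pronged hook, with both prongs under the handle bar. Then lay the amplifier module flat on the jig plate and press it into the corner, long side flush against the long blue fence and short side flush against the yellow fence, pushing on both fences at once; finish while still holding it pressed there, without letting go. Leave the solder reel, flux jar and marker where they are.

Things in the scene. Friction and masses are not known exactly. Their poses are not given: they have to be found in the camera images.
- jig: Fixed steel jig plate on the bench, plate and fences slick (friction about 0.25), 130 (x) x 140 (y) x 6 mm thick; origin at the centre of its underside, on the bench. It carries two fixed fences along its far (+x) and left (+y) edges, making a square inside corner that is open towards -x and -y. Its yaw varies by up to about 0.3 rad.
- jig_corner (a point): The inside corner of the two fences, on the plate's top face (6 mm above the bench); axes as the jig's. The free plate runs from here 115 mm towards -x and 128 mm towards -y. The module fits with its origin at (-30, -40, 0) mm from this point and its axes along the jig's (either way round).
- fence_far: Long blue fence, rigid, fixed on the jig's far edge: runs along the jig's y for 128 mm, 12 mm thick, top 12 mm above the plate (18 mm above the bench). Origin the same as the jig's; its inner face is at jig x = +50 mm and looks to -x.
- fence_left: Yellow fence, rigid, fixed on the jig's left edge: runs along the jig's x for 100 mm, 12 mm thick, top 12 mm above the plate. Origin the same as the jig's; its inner face is at jig y = +58 mm and looks to -y.
- module: Loose amplifier module, 0.25 to 0.5 kg, flat on the bench: aluminium slab 60 (x) x 80 (y) x 12 mm, green board on it (top at 14 mm), in the middle a black transformer block 24 (x) x 34 (y) mm, from 14 to 42 mm height, to grip it by across its 24 mm. Four blue capacitors, 10 mm across, up to 25 mm height, at x = +-19, y = +-30 mm. Origin at centre of underside. Yaw within 0.6 rad.
- basket: Loose orange open parts basket, 0.1 to 0.2 kg, 56 (x) x 64 (y) x 40 mm high, origin at the centre of its underside, standing on the jig in the corner. Rigid upright steel handle: a straight level bar 84 mm long along the basket's y, 8 mm thick, its centre line 110 mm above the underside, free space below it down to the rim. Yaw within 0.6 rad.
- basket_bar (a point): The middle of the basket's handle bar (on its centre line); axes as the basket's.
- hook: Fixed stand, left or right of the jig, yaw within 0.35: grey base 130 (x) x 110 (y) x 14 mm, origin at centre of underside. Post 16 mm thick at x = +52. From its top two prongs, 8 mm thick, at y = +-27 mm (46 mm free between) run to -x, sloping from 175 mm height down to 155 at x = -35 (centre line) and up to red ball tips at x = -60, 175 mm high (top 180.5).
- hook_seat (a point): Where the middle of the handle bar rests when hung: 163 mm above the bench, midway between the prongs, above their lowest points; axes as the hook stand's. The bar must lie along this y, across both prongs. The prong tips point to -x: bring the basket in from that side, prongs passing between rim and bar, then lower. A bar lowered onto the slopes slides to here.
- solder_reel: Bystander: blue solder reel with silver windings, standing on its flange, 56 mm across, 40 mm high; origin at the centre of its underside.
- flux_jar: Bystander: amber jar with white cap, 42 mm across, 45 mm high; origin at the centre of its underside.
- marker: Bystander: white marker pen with black cap, lying on the bench, 120 mm along its x, 14 mm thick; origin at the middle of its underside. It does not roll.

How it is judged:
On the way:
1. the basket hangs by its handle bar on the hook's prongs, let go (contact force between basket and hook above 0.4 N and x of basket_bar in the frame of hook_seat between -0.022 and 0.03 m and z of basket_bar in the frame of hook_seat between -0.008 and 0.014 m and y of basket_bar in the frame of hook_seat between -0.02 and 0.02 m and angle between the y axis of basket and the y axis of hook, either way round below 0.35 rad and angle between basket's own z axis and vertical below 0.35 rad and contact force between basket and the arm below 0.1 N and contact force between basket and the fingers below 0.1 N and linear speed of basket below 0.1 m/s), for 0.3 s.
At the end, for the whole second after the job is handed in: The basket hangs still by its handle bar across both prongs, not touched by the robot. The module lies flat and still on the plate, within 2.5 mm of home and 0.05 rad of square, long side to the blue fence, pressing on each fence with over 1.5 N, the fingers still on it (all of step 1 and x of module in the frame of jig_corner between -0.0325 and -0.0275 m and y of module in the frame of jig_corner between -0.0425 and -0.0375 m and z of module in the frame of jig_corner between -0.003 and 0.003 m and angle between the y axis of module and the y axis of jig, either way round below 0.05 rad and angle between module's own z axis and vertical below 0.05 rad and contact force between module and fence_far above 1.5 N and contact force between module and fence_left above 1.5 N and contact force between module and the fingers above 1 N and linear speed of module below 0.02 m/s); the arm keeps its last pose, push and grip.
It fails at once if the solder reel is pushed away (more than 30 mm) or tipped over (distance of solder_reel from where it was at the start of the episode above 0.03 m or angle between solder_reel's own z axis and vertical above 0.6 rad).
It fails at once if the flux jar is pushed away (more than 30 mm) or tipped over (distance of flux_jar from where it was at the start of the episode above 0.03 m or angle between flux_jar's own z axis and vertical above 0.6 rad).
It fails at once if the marker is pushed away (more than 30 mm) or tipped over (distance of marker from where it was at the start of the episode above 0.03 m or angle between marker's own z axis and vertical above 0.6 rad).
It also fails if it takes over 72 s, if anything falls off the work surface, if the arm or the gripper's body presses on something with over 40 N, if the wrist force passes 120 N, or if a joint passes its speed limit or range.

## Working session

There is one attempt and no reset: what is moved stays moved. The work goes in short steps, Python scripts to look and compute and a tool call to move; the robot and the scene stay as the last step left them, time stands still between calls to the robot, and variables do not carry over. Pictures are saved under pics/ and viewed, at most 10 in all, crops included, and the job is handed in when it is done.

Besides the shell and the picture viewer there is one more tool, called after ">>>" by a JSON object that holds its "op" and its "data", one argument or row to a line. send_rows: Moves the arm, as the interface text tells. Its arguments: {"type":"object","properties":{"moves":{"type":"array","items":{"type":"number"}},"newtons":{"type":"number"}},"required":["moves"]}

```bash
mkdir -p pics
python3 - <<'E'
from cell import sense,camera,hold_point_z
import cv2,numpy as np,pickle
s=sense();print({k:np.round(v,3).tolist() for k,v in s.items()},hold_point_z)
for n in("top","side"):
    c=camera(n);pickle.dump(c,open(f"{n}0.pkl","wb"));cv2.imwrite(f"pics/{n}0.png",c["color"][...,::-1])
    print(n,c["fx"],c["fy"],c["cx"],c["cy"],np.round(c["distortion"],3),np.round(c["camera_from_world"],3).tolist())
E
```

```text
{'clock': 0.0, 'joint_pos': [-1.107, 0.314, -0.048, 1.21, -0.0, 1.571], 'qvel': [-0.0, -0.001, -0.0, -0.001, -0.001, 0.0], 'joint_efforts': [0.003, -53.959, 33.975, 0.019, 0.0, 0.0], 'ee_pos': [0.268, -0.536, 0.23], 'tool_rot': [0.973, 0.23, -0.0, -0.001], 'force': [0.226, 0.743, 0.324], 'ft_torque': [-0.018, 0.029, -0.016], 'grasp_force': 0.0, 'width': 0.085} 0.0187
top 469.053115209274 469.053115209274 317.59641344711105 232.18364907402983 [-0.1  0.   0.   0.   0. ] [[-0.037, -0.999, 0.0, 0.009], [-0.974, 0.036, -0.224, 0.575], [0.224, -0.008, -0.975, 0.861], [0.0, 0.0, 0.0, 1.0]]
side 536.8848434878838 536.8848434878838 316.919057839896 244.33248763682678 [-0.003  0.     0.     0.     0.   ] [[-0.861, -0.508, 0.013, 0.466], [-0.267, 0.429, -0.863, 0.239], [0.433, -0.746, -0.506, 0.818], [0.0, 0.0, 0.0, 1.0]]
```

View pics/top0.png

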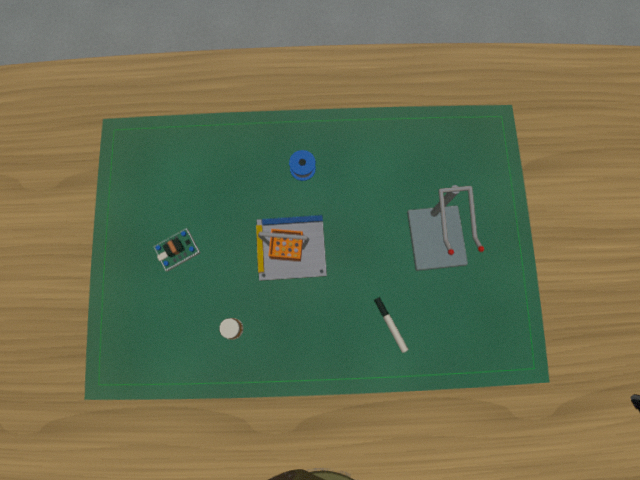

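View pics/side0.png

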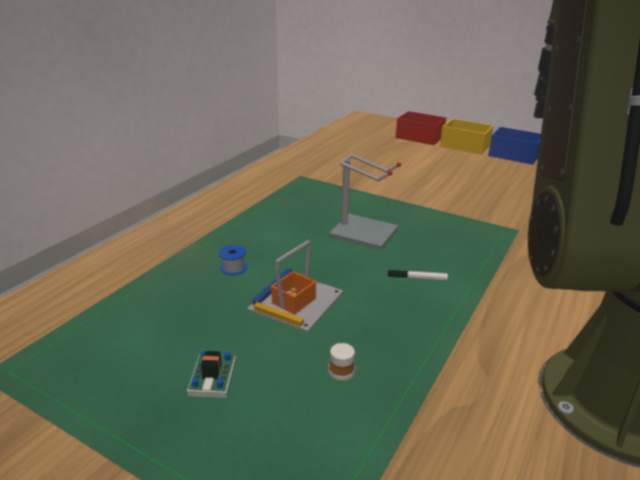

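Run:
```python
import pickle,cv2,numpy as np
T=pickle.load(open("top0.pkl","rb"))["color"][...,::-1];S=pickle.load(open("side0.pkl","rb"))["color"][...,::-1]
def cr(I,x,y,k):
    w,h=400//k,300//k
    o=cv2.resize(I[y:y+h,x:x+w],(400,300),interpolation=cv2.INTER_CUBIC)
    for i in range(0,w,10):cv2.line(o,(i*k,0),(i*k,5 if i%50 else 12),(255,255,255),1);
    for i in range(0,h,10):cv2.line(o,(0,i*k),(5,i*k),(255,255,255),1)
    return o
cv2.imwrite("pics/c1.png",np.vstack([np.hstack([cr(T,250,210,5),cr(T,145,225,6)]),np.hstack([cr(T,400,180,4),cr(S,240,230,4)])]))
```

```text
(no output)
```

View pics/c1.png

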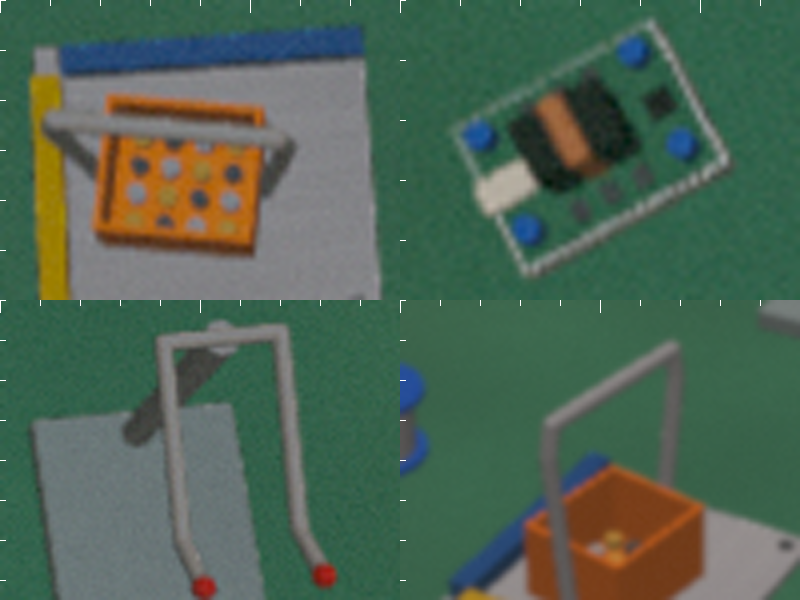

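```bash
cat > h.py <<'E'
import pickle,cv2,numpy as np
from scipy.optimize import least_squares,minimize
def proj(c,P):
    M=c["camera_from_world"];K=np.array([[c["fx"],0,c["cx"]],[0,c["fy"],c["cy"]],[0,0,1]])
    return cv2.projectPoints(np.array(P,float).reshape(-1,3),cv2.Rodrigues(M[:3,:3].copy())[0],M[:3,3].copy(),K,np.array(c["distortion"],float))[0][:,0]
def ray(c,uv,z):
    K=np.array([[c["fx"],0,c["cx"]],[0,c["fy"],c["cy"]],[0,0,1]]);M=c["camera_from_world"]
    n=cv2.undistortPoints(np.array(uv,float).reshape(-1,1,2),K,np.array(c["distortion"],float))[:,0]
    d=np.c_[n,np.ones(len(n))]@M[:3,:3];o=-M[:3,:3].T@M[:3,3]
    return o+d*((z-o[2])/d[:,2])[:,None]
def place(p,P,z0=0):
    P=np.array(P,float);c,s=np.cos(p[2]),np.sin(p[2])
    return np.c_[p[0]+c*P[:,0]-s*P[:,1],p[1]+s*P[:,0]+c*P[:,1],P[:,2]+z0]
def box(x0,x1,y0,y1,z0,z1):return [[x,y,z] for x in(x0,x1) for y in(y0,y1) for z in(z0,z1)]
def blobs(m,n=1,win=None):
    if win: w=np.zeros_like(m);x0,y0,x1,y1=win;w[y0:y1,x0:x1]=1;m=m&w
    k,l,st,ce=cv2.connectedComponentsWithStats(m.astype(np.uint8))
    o=1+np.argsort(-st[1:,4])[:n];return [(l==i,ce[i],st[i,4]) for i in o]
def hullmask(pts,s=4):
    m=np.zeros((480*s,640*s),np.uint8);cv2.fillConvexPoly(m,cv2.convexHull(np.round((pts+.5)*s-.5).astype(np.int32)),1)
    return cv2.resize(m.astype(np.float32),(640,480),interpolation=cv2.INTER_AREA)
E
python3 - <<'E'
from h import *
T,S=[pickle.load(open(f"{n}0.pkl","rb")) for n in("top","side")]
hsv=lambda c:cv2.cvtColor(c["color"],cv2.COLOR_RGB2HSV)
def col(c,lo,hi,s=120,v=60):
    h=hsv(c).astype(int);return ((h[...,0]>=lo)&(h[...,0]<=hi)&(h[...,1]>s)&(h[...,2]>v))
# hook tips
red=lambda c:(col(c,0,4)|col(c,174,179))
for c,w in((T,(400,220,520,270)),(S,(370,150,420,190))):
    for m,ce,a in blobs(red(c),2,w):print("red",ce.round(2),a,ray(c,ce,.175).round(4))
# fences
masks={}
for nm,c,w,lo,hi,s in(("blue",T,(255,205,335,230),105,125,100),("yel",T,(250,215,270,285),18,32,120),("blue",S,(245,262,300,310),105,125,100),("yel",S,(245,300,310,330),18,32,120),("or",T,(265,220,310,270),4,16,120),("or",S,(265,270,325,315),4,16,120)):
    m,ce,a=blobs(col(c,lo,hi,s),1,w)[0];masks[nm,c is T]=m;print(nm,c is T,ce.round(1),a)
def fit(items,x0,z0=0):
    def f(p):
        e=0
        for m,c,B in items:
            r=hullmask(proj(c,place(p,B,z0)));e+=np.abs(r-m).sum()/m.sum()
        return e
    return min((minimize(f,np.array(x0)+d,method="Nelder-Mead",options=dict(initial_simplex=np.array(x0)+d+np.array([[0,0,0],[.01,0,0],[0,.01,0],[0,0,.1]]),xatol=1e-4,fatol=1e-4)) for d in([0,0,0],[.003,.003,.05],[-.003,-.003,-.05])),key=lambda r:r.fun)
j0=ray(T,[[290,250]],.006)[0];print("jig0",j0)
BF=box(50,62,-70,58,6,18);YF=box(-50,50,58,70,6,18)
BF=np.array(BF)/1000;YF=np.array(YF)/1000
for yx in((-50,50),(-65,35),(-38,62)):
    Y=np.array(box(*yx,58,70,6,18))/1000
    r=fit([(masks["blue",True],T,BF),(masks["yel",True],T,Y)],[j0[0],j0[1],0]);print("jig",yx,r.x.round(4),round(r.fun,3))
b0=ray(T,[[287,245]],.04)[0];OB=np.array(box(-28,28,-32,32,0,40))/1000
fm=lambda m:hullmask(np.argwhere(m)[:,::-1].astype(float))>.5
r=fit([(fm(masks["or",True]),T,OB)],[b0[0],b0[1],0],.006);print("basket",r.x.round(4),r.fun)
bar=ray(T,[[250+47/5,210+118/5],[250+290/5,210+138/5]],.116);print("bar ends",bar.round(4),np.hypot(*(bar[0]-bar[1])[:2]))
mc=[[145+(x-400)/6.06,225+y/6] for x,y in((455,130),(652,22),(727,165),(528,272))]
m=ray(T,mc,.012);print("module",m.round(4),m.mean(0))
d=np.diff(np.r_[m,m[:1]],axis=0);print(np.hypot(d[:,0],d[:,1]),np.arctan2(d[:,1],d[:,0]))
print("jar,reel,marker",ray(T,[[230,328]],.045).round(3),ray(T,[[302,160]],.04).round(3),ray(T,[[378,299],[404,350]],.014).round(3))
E
```

```text
red [450.4  251.44] 25 [[ 0.5075 -0.2396  0.175 ]]
red [480.67 248.14] 21 [[ 0.5112 -0.2939  0.175 ]]
red [389. 172.] 9 [[ 0.5104 -0.2426  0.175 ]]
red [398. 164.] 7 [[ 0.5121 -0.2946  0.175 ]]
blue True [291.5 219.8] 305
yel True [259.5 249.5] 259
blue False [262.7 294.3] 117
yel False [278.6 313.9] 414
or True [284.8 248.8] 553
or False [297.4 291.4] 1050
jig0 [0.55297309 0.04673329 0.006     ]
jig (-50, 50) [0.5606 0.0457 0.0347] 0.65
jig (-65, 35) [0.5614 0.0456 0.0228] 0.934
jig (-38, 62) [0.5587 0.0456 0.0384] 0.839
basket [0.5536 0.0536 0.0023] 0.47702205882352944
bar ends [[0.565  0.0973 0.116 ]
 [0.5541 0.0069 0.116 ]] 0.09107852045706956
module [[0.5691 0.3327 0.012 ]
 [0.6054 0.2641 0.012 ]
 [0.5533 0.2366 0.012 ]
 [0.518  0.3052 0.012 ]] [0.56143705 0.28464257 0.012     ]
[0.07765838 0.05893363 0.07712019 0.05802868] [-1.0832408  -2.65669242  2.04660324  0.49422522]
jar,reel,marker [[0.395 0.165 0.045]] [[0.739 0.015 0.04 ]] [[ 0.444 -0.13   0.014]
 [ 0.34  -0.175  0.014]]
```

>>> {"op": "send_rows", "data": {
  "moves": [0.09,0.184,0.01,0,0,0.0196,0,0.09,0.184,0.01,0,0,0.0196,0,0.09,0.184,0.01,0,0,0.0196,0,0.09,0.184,0.01,0,0,0.0196,0,0.09,0.184,0.01,0,0,0.0196,0,0.09,0.184,0.01,0,0,0.0196,0,0.09,0.184,0.01,0,0,0.0196,0,0.09,0.184,0.01,0,0,0.0196,0]
}}

```text
clock: 0.9
ee_pos: [0.4126, -0.2405, 0.2471]
tool_rot: [0.887, 0.461, -0.0, -0.0]
force: [1.0, -0.0, -0.9]
width: 0.0853
grasp_force: 0.0
```

>>> {"op": "send_rows", "data": {
  "moves": [0.09,0.184,0,0,0,0.0196,0,0.09,0.184,0,0,0,0.0196,0,0.09,0.184,0,0,0,0.0196,0,0.09,0.184,0,0,0,0.0196,0,0.09,0.184,0,0,0,0.0196,0,0.09,0.184,0,0,0,0.0196,0,0.09,0.184,0,0,0,0.0196,0,0.09,0.184,0,0,0,0.0196,0]
}}

```text
clock: 1.7
ee_pos: [0.5566, 0.0538, 0.2469]
tool_rot: [0.748, 0.664, -0.0, -0.0]
force: [1.1, -1.5, -0.9]
width: 0.0854
grasp_force: 0.0
```

Run:
```python
from cell import sense,camera
import cv2,numpy as np,pickle
s=sense();print({k:np.round(v,3).tolist() for k,v in s.items()})
c=camera("wrist");pickle.dump(c,open("wrist1.pkl","wb"));cv2.imwrite("pics/w1.png",c["color"][...,::-1]);print(c["fx"],np.round(c["distortion"],3),np.round(c["camera_from_world"],3).tolist())
```

```text
{'clock': 1.7, 'joint_pos': [0.097, 0.231, -0.12, 1.22, -0.0, 1.786], 'qvel': [0.644, 0.386, 0.484, 0.095, -0.002, 0.032], 'joint_efforts': [-2.579, -51.908, 31.587, 0.119, 0.145, -0.006], 'ee_pos': [0.557, 0.054, 0.247], 'tool_rot': [0.748, 0.664, -0.0, -0.0], 'force': [1.065, -1.524, -0.885], 'ft_torque': [-0.008, 0.0, -0.03], 'grasp_force': 0.0, 'width': 0.085}
403.92613144796036 [-0.049  0.     0.     0.     0.   ] [[0.993, -0.118, -0.0, -0.548], [-0.112, -0.943, 0.313, 0.069], [-0.037, -0.311, -0.95, 0.433], [0.0, 0.0, 0.0, 1.0]]
```

View pics/w1.png

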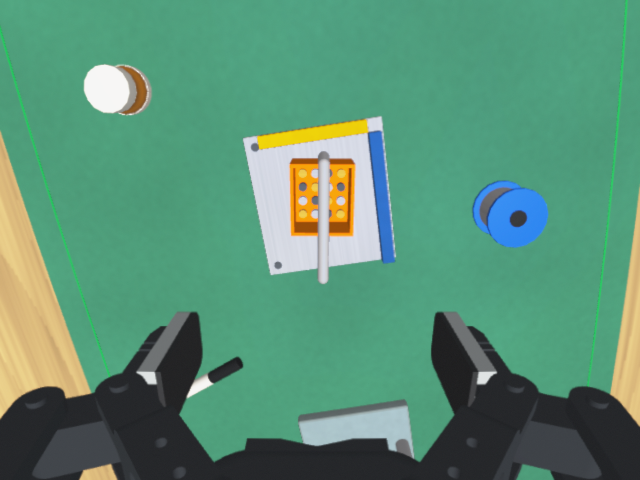

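```bash
cat >> h.py <<'E'
def col(c,lo,hi,s=120,v=60):
    h=cv2.cvtColor(c["color"],cv2.COLOR_RGB2HSV).astype(int);return ((h[...,0]>=lo)&(h[...,0]<=hi)&(h[...,1]>s)&(h[...,2]>v))
def fit(items,x0,z0=0):
    f=lambda p:sum(np.abs(hullmask(proj(c,place(p,B,z0)))-m).sum()/m.sum() for m,c,B in items)
    x0=np.array(x0);return minimize(f,x0,method="Nelder-Mead",options=dict(initial_simplex=x0+np.array([[0,0,0],[.01,0,0],[0,.01,0],[0,0,.1]]),xatol=1e-4,fatol=1e-4))
E
python3 - <<'E'
from h import *
from cell import camera,sense
c=pickle.load(open("wrist1.pkl","rb"))
p=ray(c,[[244,138],[382,118],[272,274]],.006);print("plate TL,TR,BL",p.round(4).tolist(),np.hypot(*(p[1]-p[0])[:2]),np.hypot(*(p[2]-p[0])[:2]))
print("jig centre",((p[1]+p[2])/2).round(4),"yaw",np.arctan2(*(p[1]-p[0])[[1,0]]),np.arctan2(-(p[0]-p[2])[0],(p[0]-p[2])[1]))
def bar(c,uv):
    b=ray(c,uv,.116);print("bar",b.round(4).tolist(),b.mean(0).round(4),np.hypot(*(b[0]-b[1])[:2]),"yaw",np.arctan2(-(b[0]-b[1])[0],(b[0]-b[1])[1]))
bar(c,[[323.5,152],[322.5,284]])
s=sense();print(s["ee_pos"],s["clock"])
c=camera("wrist");pickle.dump(c,open("wrist2.pkl","wb"))
print(np.abs(c["color"].astype(int)-pickle.load(open("wrist1.pkl","rb"))["color"]).mean(),np.round(c["camera_from_world"][:,3],4))
mb=blobs(col(c,105,125,140),1,(360,100,410,280))[0];my=blobs(col(c,22,32,140),1,(240,100,375,160))[0];mo=blobs(col(c,4,20,140),1,(280,140,370,250))[0]
print(mb[1:],my[1:],mo[1:])
BF=np.array(box(50,62,-70,58,6,18))/1000
for a in((-50,50),(-62,38)):
  YF=np.array(box(*a,58,70,6,18))/1000
  r=fit([(mb[0],c,BF),(my[0],c,YF)],[.56,.046,.03]);print("jig",r.x,r.fun)
hm=hullmask(np.argwhere(mo[0])[:,::-1].astype(float))>.5
r=fit([(hm,c,np.array(box(-28,28,-32,32,0,40))/1000)],[.556,.053,-.1],.006);print("basket",r.x,r.fun)
print(proj(c,place(r.x,[[0,-.042,.11],[0,.042,.11]],.006)))
E
```

```text
plate TL,TR,BL [[0.4975, 0.1127, 0.006], [0.6261, 0.1154, 0.006], [0.5026, -0.0261, 0.006]] 0.12868807176858693 0.13886090982901675
jig centre [0.5644 0.0447 0.006 ] yaw 0.02170377844208501 0.03687879998112917
bar [[0.569, 0.1035, 0.116], [0.5574, 0.0076, 0.116]] [0.5632 0.0555 0.116 ] 0.09663209204635292 yaw -0.12049121383219545
[0.55912143 0.05901752 0.24660591] 1.75
5.474641927083334 [-0.5509  0.0721  0.4325  1.    ]
(array([378.41381536, 202.69786959]), np.int32(1549)) (array([310.09986505, 140.97233468]), np.int32(1482)) (array([299.95657568, 204.54032258]), np.int32(1612))
jig [0.56277847 0.04560166 0.03485145] 0.3078943774617554
jig [0.56372289 0.04529049 0.03260363] 0.5172968401101578
basket [ 0.55372333  0.05436198 -0.04306463] 1.5452718223583461
[[311.31082419 286.55750321]
 [302.30900867 173.87147792]]
```

>>> {"op": "send_rows", "data": {
  "moves": [0.01,0.0,-0.15,0,0,0,0,0.01,0.0,-0.15,0,0,0,0,0.005,0.005,-0.15,0,0,0,0,0,0,0,0,0,0,0,0,0,0,0,0,0,0]
}}

```text
clock: 2.3
ee_pos: [0.5607, 0.0527, 0.1573]
tool_rot: [0.749, 0.663, -0.001, -0.0]
force: [-0.3, -0.3, 0.6]
width: 0.0854
grasp_force: 0.0
```

Run:
```python
from cell import sense,camera
import cv2,numpy as np,pickle
s=sense();print({k:np.round(s[k],4).tolist() for k in("ee_pos","tool_rot","clock","qvel")})
c=camera("wrist");pickle.dump(c,open("wrist3.pkl","wb"));cv2.imwrite("pics/w3.png",c["color"][...,::-1])
```

```text
{'ee_pos': [0.5607, 0.0527, 0.1573], 'tool_rot': [0.749, 0.6625, -0.0007, -0.0004], 'clock': 2.3, 'qvel': [0.0008, -0.0234, 0.0396, 0.0033, 0.0034, 0.0006]}
```

View pics/w3.png

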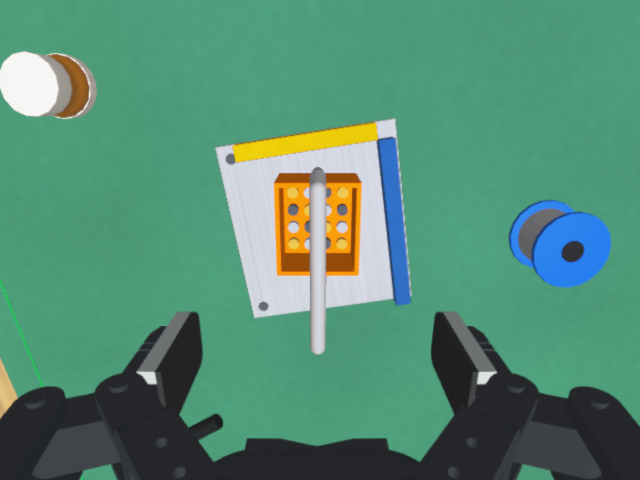

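Run:
```python
from h import *
c=pickle.load(open("wrist3.pkl","rb"))
b=ray(c,[[317.7,172],[318.3,353]],.116);print("bar",b.round(4).tolist(),b.mean(0).round(4),np.hypot(*(b[0]-b[1])[:2]),"yaw",np.arctan2(-(b[0]-b[1])[0],(b[0]-b[1])[1]))
p=ray(c,[[216,148],[395,120],[256,318]],.006);print("plate",((p[1]+p[2])/2).round(4),np.hypot(*(p[1]-p[0])[:2]),np.hypot(*(p[2]-p[0])[:2]),"yaw",np.arctan2(*(p[1]-p[0])[[1,0]]),np.arctan2(-(p[0]-p[2])[0],(p[0]-p[2])[1]))
mb=blobs(col(c,105,125,140),1,(360,100,420,310))[0];my=blobs(col(c,22,32,140),1,(210,100,380,170))[0]
r=fit([(mb[0],c,np.array(box(50,62,-70,58,6,18))/1000),(my[0],c,np.array(box(-50,50,58,70,6,18))/1000)],[.56,.046,.03]);print("jig",r.x,r.fun)
print(proj(c,place(r.x,np.array([[50,58,6],[-65,-70,6],[-65,70,6],[62,70,6]])/1000)))
```

```text
bar [[0.5692, 0.1038, 0.116], [0.5579, 0.0082, 0.116]] [0.5635 0.056  0.116 ] 0.09630804338959924 yaw -0.11727630358535113
plate [0.564  0.0445 0.006 ] 0.12891998625151221 0.13949225467918022 yaw 0.02932498208675179 0.0395603472134301
jig [0.56307588 0.04573763 0.03504084] 0.2621824209973289
[[375.52187947 137.83664964]
 [253.83726743 317.63599305]
 [214.20976588 146.69205335]
 [390.51655732 117.97478802]]
```

>>> {"op": "send_rows", "data": {
  "moves": [0,0,-0.15,0,0,0,0,0,0,-0.15,0,0,0,0,0,0,0,0,0,0,0,0,0,0,0,0,0,255,0,0,0,0,0,0,255,0,0,0,0,0,0,255,0,0,0,0,0,0,255,0,0,0,0,0,0,255],
  "newtons": 50
}}

```text
clock: 3.15
ee_pos: [0.5618, 0.0532, 0.098]
tool_rot: [0.749, 0.663, 0.0, 0.0]
force: [-1.2, -0.1, -0.7]
width: 0.0121
grasp_force: 0.0
```

>>> {"op": "send_rows", "data": {
  "moves": [0,0,0,0,0,0,255,0,0,0,0,0,0,255,0,0,0.1,0,0,0,255,0,0,0.105,0,0,0,255,0,0,0.105,0,0,0,255,0,0,0.105,0,0,0,255,0,0,0,0,0,0,255],
  "newtons": 50
}}

```text
clock: 3.85
ee_pos: [0.5632, 0.0534, 0.1827]
tool_rot: [0.749, 0.663, 0.002, 0.001]
force: [1.2, 0.3, -1.4]
width: 0.0058
grasp_force: 49.1
```

>>> {"op": "send_rows", "data": {
  "moves": [-0.1,-0.05,0,0,0,0,255,-0.15,-0.1,0,0,0,0.01,255,-0.15,-0.15,0,0,0,0.01,255,-0.15,-0.18,0,0,0,0.01,255,-0.1,-0.18,0,0,0,0.01,255,0,-0.18,0,0,0,0.01,255,0,-0.18,0,0,0,0.01,255,0,-0.18,0,0,0,0,255]
}}

```text
clock: 4.65
ee_pos: [0.4304, -0.1879, 0.1791]
tool_rot: [0.683, 0.73, -0.0, -0.001]
force: [0.8, 1.0, -1.7]
width: 0.0062
grasp_force: 49.1
```

>>> {"op": "send_rows", "data": {
  "moves": [0,-0.18,0,0,0,0,255,0,-0.15,0,0,0,0,255,0,-0.08,0,0,0,0,255,0,0,0,0,0,0,255,0,0,0,0,0,0,255]
}}

```text
clock: 5.15
ee_pos: [0.4308, -0.268, 0.1793]
tool_rot: [0.683, 0.73, 0.0, -0.001]
force: [-0.2, 0.0, -2.0]
width: 0.0065
grasp_force: 49.1
```

Run:
```python
from h import *
from cell import sense,camera
s=sense();print({k:np.round(s[k],4).tolist() for k in("ee_pos","tool_rot","clock","qvel","width","grasp_force")})
o=[]
for n in("top","side","wrist"):
    c=camera(n);pickle.dump(c,open(f"{n}4.pkl","wb"))
    o.append(c["color"][...,::-1])
T,S,W=o
cv2.imwrite("pics/h4.png",np.vstack([np.hstack([cv2.resize(T[180:285,390:530],(400,300)),cv2.resize(S[130:250,320:480],(400,300))]),np.pad(cv2.resize(W,(400,300)),((0,0),(0,400),(0,0)))]))
```

```text
{'ee_pos': [0.4308, -0.268, 0.1793], 'tool_rot': [0.6833, 0.7302, 0.0001, -0.0011], 'clock': 5.15, 'qvel': [0.0204, -0.0129, -0.005, 0.0041, -0.0012, -0.001], 'width': 0.0065, 'grasp_force': 49.0882}
```

View pics/h4.png

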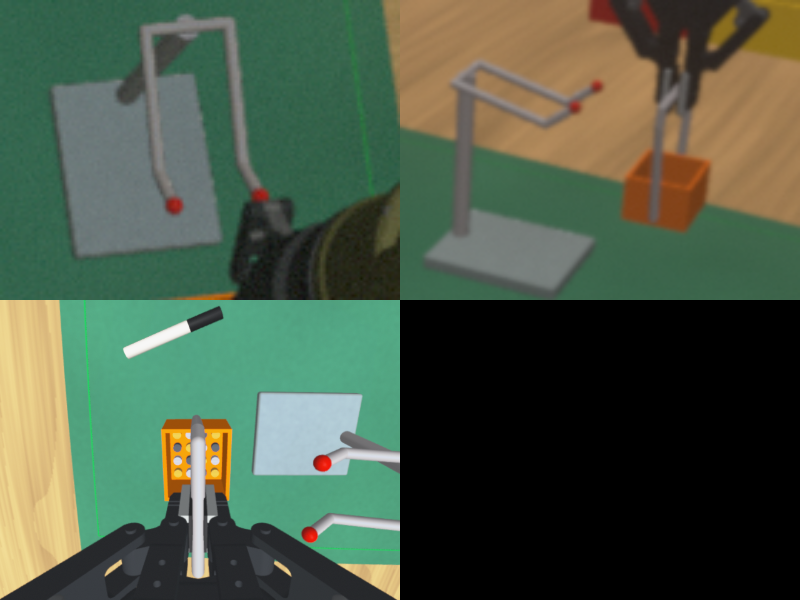

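Run:
```python
from h import *
c=pickle.load(open("wrist4.pkl","rb"))
m=col(c,0,4,150)|col(c,174,179,150);t=[]
for _,ce,a in blobs(m,2):t.append(ray(c,ce,.175)[0]);print(ce,a,t[-1].round(4))
t=np.array(t);t=t[np.argsort(-t[:,1])];d=t[0]-t[1];y=np.arctan2(-d[0],d[1]);print("yaw",y,np.hypot(*d[:2]),"seat",t.mean(0)+.025*np.array([np.cos(y),np.sin(y),0]))
print(ray(c,[[196*1.6,(417-300)*1.6],[198*1.6,277*1.6]],.198))
```

```text
[515.55958549 260.73747841] 579 [ 0.5104 -0.2396  0.175 ]
[495.11405295 375.08757637] 491 [ 0.5138 -0.2937  0.175 ]
yaw 0.06361227967803143 0.054213536608997956 seat [ 0.5370671  -0.26505842  0.175     ]
[[ 0.4282862  -0.21128306  0.198     ]
 [ 0.4363455  -0.31343075  0.198     ]]
```

>>> {"op": "send_rows", "data": {
  "moves": [0.08,0.002,0,0,0,0,255,0.11,0.002,0,0,0,0,255,0.11,0.002,0,0,0,0,255,0.11,0.002,0,0,0,0,255,0.11,0.002,0,0,0,0,255,0,0,0,0,0,0,255]
}}

```text
clock: 5.9
ee_pos: [0.5381, -0.2656, 0.1802]
tool_rot: [0.682, 0.731, 0.001, 0.001]
force: [0.9, -0.1, -1.4]
width: 0.0063
grasp_force: 49.1
```

>>> {"op": "send_rows", "data": {
  "moves": [0,0,-0.05,0,0,0,255,0,0,-0.05,0,0,0,255,0,0,-0.04,0,0,0,255,0,0,-0.02,0,0,0,255,0,0,0,0,0,0,255]
}}

```text
clock: 6.4
ee_pos: [0.5348, -0.2667, 0.1477]
tool_rot: [0.683, 0.73, -0.0, -0.0]
force: [0.0, -0.3, -2.2]
width: 0.0061
grasp_force: 49.2
```

>>> {"op": "send_rows", "data": {
  "moves": [0,0,-0.015,0,0,0,255,0,0,0,0,0,0,255,0,0,0,0,0,0,255]
}}

```text
clock: 6.7
ee_pos: [0.5363, -0.2672, 0.1459]
tool_rot: [0.683, 0.73, 0.0, 0.001]
force: [3.0, -0.3, -0.0]
width: 0.0061
grasp_force: 49.4
```

>>> {"op": "send_rows", "data": {
  "moves": [0,0,0,0,0,0,200,0,0,0,0,0,0,150,0,0,0,0,0,0,120,0,0,0,0,0,0,120,0,0,0.05,0,0,0,120,0,0,0.15,0,0,0,120,0,0,0.2,0,0,0,120,0,0,0.15,0,0,0,120]
}}

```text
clock: 7.5
ee_pos: [0.5357, -0.267, 0.2583]
tool_rot: [0.683, 0.73, 0.0, 0.001]
force: [1.2, -0.8, 1.0]
width: 0.0454
grasp_force: 0.0
```

Run:
```python
from h import *
from cell import sense,camera
s=sense();print({k:np.round(s[k],4).tolist() for k in("ee_pos","clock","width","force")})
o=[]
for n in("side","wrist"):
    c=camera(n);pickle.dump(c,open(f"{n}5.pkl","wb"))
    o.append(c["color"][...,::-1])
S,W=o
cv2.imwrite("pics/h5.png",np.hstack([cv2.resize(S[130:250,300:460],(400,300)),cv2.resize(W,(400,300))]))
```

```text
{'ee_pos': [0.5357, -0.267, 0.2583], 'clock': 7.5, 'width': 0.0454, 'force': [1.1859, -0.8178, 0.9812]}
```

View pics/h5.png

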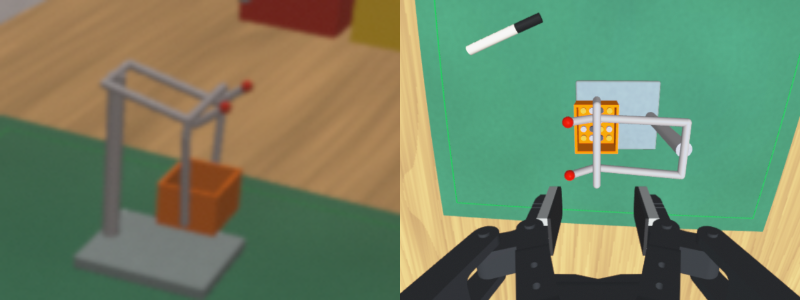

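>>> {"op": "send_rows", "data": {
  "moves": [0,0.1,0.03,0,0,0.0,80,0.009,0.2,0,0,0,0.0112,60,0.009,0.2,0,0,0,0.0112,40,0.009,0.2,0,0,0,0.0112,40,0.009,0.2,0,0,0,0.0112,40,0.009,0.2,0,0,0,0.0112,40,0.009,0.2,0,0,0,0.0112,40,0.009,0.2,0,0,0,0.0112,40]
}}

```text
clock: 8.4
ee_pos: [0.5476, 0.0347, 0.2614]
tool_rot: [0.588, 0.809, -0.0, -0.0]
force: [-0.4, 0.4, 0.4]
width: 0.0725
grasp_force: 0.0
```

>>> {"op": "send_rows", "data": {
  "moves": [0.009,0.2,0,0,0,0.0112,40,0.009,0.2,0,0,0,0.0112,40,0.009,0.2,0,0,0,0.0112,40,0.009,0.2,0,0,0,0.0112,40,0.009,0.2,-0.1,0,0,0.0112,40,0.009,0.2,-0.2,0,0,0,40,0.009,0.05,-0.15,0,0,0,40,0,0.0,0,0,0,0,40]
}}

```text
clock: 9.2
ee_pos: [0.5572, 0.2788, 0.1711]
tool_rot: [0.514, 0.858, -0.003, -0.002]
force: [-0.1, -0.6, -0.5]
width: 0.0721
grasp_force: 0.0
```

>>> {"op": "send_rows", "data": {
  "moves": [0,0,0,0,0,0,40,0,0,0,0,0,0,40]
}}

```text
clock: 9.4
ee_pos: [0.5614, 0.2779, 0.178]
tool_rot: [0.515, 0.857, 0.001, 0.001]
force: [0.8, 0.3, 0.1]
width: 0.0722
grasp_force: 0.0
```

Run:
```python
from h import *
from cell import sense,camera
s=sense();print({k:np.round(s[k],4).tolist() for k in("ee_pos","tool_rot","clock","width","force","joint_pos")})
c=camera("wrist");pickle.dump(c,open("wrist6.pkl","wb"));cv2.imwrite("pics/w6.png",c["color"][...,::-1])
```

```text
{'ee_pos': [0.5614, 0.2779, 0.178], 'tool_rot': [0.5154, 0.8569, 0.0008, 0.0007], 'clock': 9.4, 'width': 0.0722, 'force': [0.8271, 0.2542, 0.1352], 'joint_pos': [0.4599, 0.3852, -0.0686, 1.1147, -0.0003, 1.5429]}
```

View pics/w6.png

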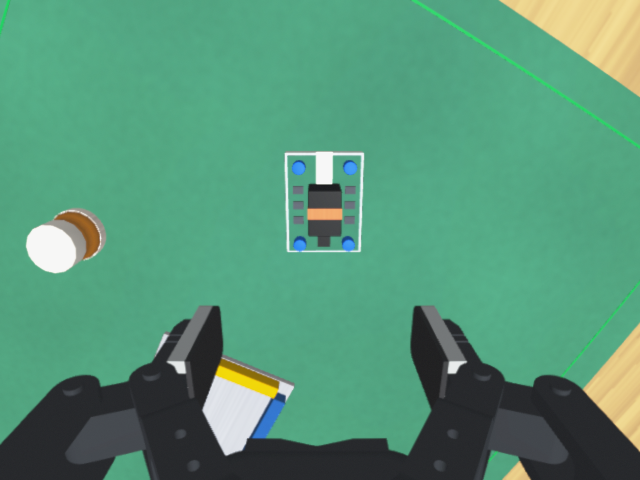

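Run:
```python
from h import *
c=pickle.load(open("wrist6.pkl","rb"))
p=ray(c,[[286,153.5],[363,153.5],[360.5,251],[287.5,251]],.012);d=np.diff(np.r_[p,p[:1]],axis=0)
print(p.round(4),p.mean(0).round(4),np.hypot(d[:,0],d[:,1]),np.arctan2(d[:,1],d[:,0]))
b=[ce for _,ce,a in blobs(col(c,100,125,140),4,(280,145,370,260))];q=ray(c,b,.025);print(np.array(b).round(1).tolist(),q.mean(0))
t=ray(c,[[309,190],[340,190],[342,235],[307,235]],.042);print(t.mean(0),np.hypot(*(t[0]-t[1])[:2]))
```

```text
[[0.5223 0.3077 0.012 ]
 [0.5737 0.335  0.012 ]
 [0.6112 0.2661 0.012 ]
 [0.5586 0.2382 0.012 ]] [0.5665 0.2867 0.012 ] [0.05817494 0.07849457 0.05947767 0.07843736] [ 0.48880902 -1.07291203 -2.6537285   2.05207885]
[[349.6, 167.3], [298.3, 167.3], [347.7, 243.3], [299.4, 243.4]] [0.56523541 0.28761969 0.025     ]
[0.56568643 0.28725933 0.042     ] 0.021714695203911134
```

>>> {"op": "send_rows", "data": {
  "moves": [0.023,0.045,-0.15,0,0,0,40,0,0,-0.2,0,0,0,40,0,0,-0.2,0,0,0,40,0,0,-0.15,0,0,0,40,0,0,-0.07,0,0,0,40,0,0,0,0,0,0,40,0,0,0,0,0,0,40]
}}

```text
clock: 10.15
ee_pos: [0.5664, 0.2877, 0.0239]
tool_rot: [0.515, 0.857, 0.001, 0.001]
force: [0.2, 1.7, -0.4]
width: 0.0721
grasp_force: 0.0
```

>>> {"op": "send_rows", "data": {
  "moves": [0,0,-0.018,0,0,0,100,0,0,0,0,0,0,255,0,0,0,0,0,0,255,0,0,0,0,0,0,255,0,0,0,0,0,0,255,0,0,0,0,0,0,255,0,0,0,0,0,0,255],
  "newtons": 60
}}

```text
clock: 10.85
ee_pos: [0.5656, 0.2879, 0.0194]
tool_rot: [0.515, 0.857, 0.001, 0.0]
force: [-0.4, -0.6, 5.9]
width: 0.0229
grasp_force: 60.9
```

>>> {"op": "send_rows", "data": {
  "moves": [0,0,0.1,0,0,0,255,0,0,0.15,0,0,0,255,0.003,-0.1,0.03,0,0,-0.015,255,0.003,-0.18,0,0,0,-0.0216,255,0.003,-0.18,0,0,0,-0.0216,255,0.003,-0.18,0,0,0,-0.0216,255,0.003,-0.18,0,0,0,-0.0216,255,0.003,-0.18,0,0,0,-0.0216,255]
}}

```text
clock: 11.65
ee_pos: [0.5674, 0.0852, 0.0734]
tool_rot: [0.672, 0.741, -0.001, -0.0]
force: [0.1, -0.1, -2.8]
width: 0.0231
grasp_force: 59.8
```

>>> {"op": "send_rows", "data": {
  "moves": [0.004,-0.18,0,0,0,-0.0216,255,0,0,0,0,0,0,255,0,0,0,0,0,0,255,0,0,0,0,0,0,255]
}}

```text
clock: 12.05
ee_pos: [0.5689, 0.0517, 0.0739]
tool_rot: [0.695, 0.719, -0.0, -0.0]
force: [-0.2, 0.1, -3.8]
width: 0.023
grasp_force: 59.8
```

Run:
```python
from h import *
from cell import sense,camera
s=sense();print({k:np.round(s[k],4).tolist() for k in("ee_pos","tool_rot","clock","width","force","joint_pos")})
q=s["tool_rot"];print("yaw",2*np.arctan2(q[1],q[0])-np.pi/2)
c=camera("wrist");pickle.dump(c,open("wrist7.pkl","wb"));cv2.imwrite("pics/w7.png",c["color"][...,::-1])
```

```text
{'ee_pos': [0.5689, 0.0517, 0.0739], 'tool_rot': [0.6947, 0.7193, -0.0002, -0.0004], 'clock': 12.05, 'width': 0.023, 'force': [-0.1617, 0.1312, -3.8252], 'joint_pos': [0.0905, 0.3711, -0.3443, 0.8562, 0.0003, 1.6265]}
yaw 0.034743825520824334
```

View pics/w7.png

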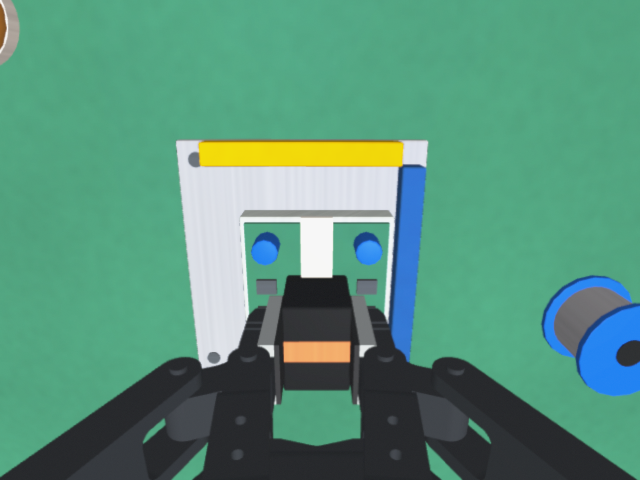

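>>> {"op": "send_rows", "data": {
  "moves": [0,0,-0.1,0,0,0,255,0,0,-0.08,0,0,0,255,0,0,-0.04,0,0,0,255,0,0,0,0,0,0,255,0,0,0,0,0,0,255]
}}

```text
clock: 12.6
ee_pos: [0.5696, 0.0521, 0.0307]
tool_rot: [0.694, 0.72, 0.0, 0.0]
force: [0.5, -0.2, -2.9]
width: 0.0231
grasp_force: 59.8
```

>>> {"op": "send_rows", "data": {
  "moves": [0,0,-0.015,0,0,0,255,0,0,-0.01,0,0,0,255,0,0,0,0,0,0,255,0,0,0,0,0,0,255]
}}

```text
clock: 13.0
ee_pos: [0.5695, 0.0515, 0.0255]
tool_rot: [0.695, 0.719, 0.0, 0.0]
force: [-0.3, 1.2, -1.7]
width: 0.0226
grasp_force: 59.8
```

>>> {"op": "send_rows", "data": {
  "moves": [0,0,-0.003,0,0,0,255,0.02,0.02,0,0,0,0,255,0.02,0.02,0,0,0,0,255,0,0,0,0,0,0,255,0,0,0,0,0,0,255]
}}

```text
clock: 13.5
ee_pos: [0.5789, 0.0602, 0.0254]
tool_rot: [0.695, 0.719, 0.001, 0.0]
force: [1.9, 2.1, 3.6]
width: 0.023
grasp_force: 60.7
```

>>> {"op": "send_rows", "data": {
  "moves": [0.01,0,0,0,0,0,255,0,0,0,0,0,0,255,0,0,0,0,0,0,255]
}}

```text
clock: 13.8
ee_pos: [0.5793, 0.0601, 0.0254]
tool_rot: [0.695, 0.719, 0.0, -0.0]
force: [-2.1, 2.4, 9.2]
width: 0.0229
grasp_force: 61.2
```

>>> {"op": "send_rows", "data": {
  "moves": [0,0.01,0,0,0,0,255,0,0,0,0,0,0,255,0,0,0,0,0,0,255]
}}

```text
clock: 14.1
ee_pos: [0.5797, 0.0611, 0.0254]
tool_rot: [0.695, 0.719, -0.0, 0.001]
force: [-0.5, -2.3, 6.5]
width: 0.023
grasp_force: 61.1
```

>>> {"op": "send_rows", "data": {
  "moves": [0.01,0.01,0,0,0,0,255,0,0,0,0,0,0,255,0,0,0,0,0,0,255]
}}

```text
clock: 14.4
ee_pos: [0.5807, 0.0622, 0.0254]
tool_rot: [0.695, 0.719, -0.001, 0.001]
force: [-4.6, -4.5, 9.8]
width: 0.0229
grasp_force: 61.6
```

>>> {"op": "send_rows", "data": {
  "moves": [0.008,0.008,0,0,0,0,255,0,0,0,0,0,0,255,0,0,0,0,0,0,255]
}}

```text
clock: 14.7
ee_pos: [0.5807, 0.0623, 0.0254]
tool_rot: [0.695, 0.719, -0.003, 0.001]
force: [-9.1, -9.5, 16.1]
width: 0.023
grasp_force: 62.3
```

>>> {"op": "send_rows", "data": {
  "moves": [0.008,0.008,0,0,0,0,255,0,0,0,0,0,0,255,0,0,0,0,0,0,255]
}}

```text
clock: 15.0
ee_pos: [0.5808, 0.0626, 0.0255]
tool_rot: [0.696, 0.718, -0.005, 0.001]
force: [-13.2, -12.9, 22.4]
width: 0.0228
grasp_force: 63.0
```

>>> {"op": "send_rows", "data": {
  "moves": [0,0,0.004,0,0,0,255,0,0,0,0,0,0,255,0,0,0,0,0,0,255,0,0,0,0,0,0,255]
}}

```text
clock: 15.4
ee_pos: [0.5807, 0.0637, 0.0255]
tool_rot: [0.695, 0.719, -0.004, -0.0]
force: [-10.6, -9.2, 14.2]
width: 0.0234
grasp_force: 62.3
```

Run:
```python
from h import *
from cell import sense,camera
s=sense();print({k:np.round(s[k],4).tolist() for k in("ee_pos","tool_rot","clock","width","force","ft_torque","qvel")})
q=s["tool_rot"];print("yaw",2*np.arctan2(q[1],q[0])-np.pi/2)
c=camera("wrist");t=camera("side");pickle.dump(c,open("wrist8.pkl","wb"))
cv2.imwrite("pics/w8.png",np.hstack([cv2.resize(c["color"][130:370,150:470,::-1],(500,375)),cv2.resize(t["color"][120:320,230:390,::-1],(300,375))]))
```

```text
{'ee_pos': [0.5807, 0.0637, 0.0255], 'tool_rot': [0.6954, 0.7187, -0.0041, -0.0003], 'clock': 15.4, 'width': 0.0234, 'force': [-10.605, -9.2049, 14.1855], 'ft_torque': [-1.6256, 2.2541, -0.1166], 'qvel': [-0.0001, 0.0017, 0.0005, 0.0003, -0.0012, -0.0008]}
yaw 0.0329501357543156
```

View pics/w8.png

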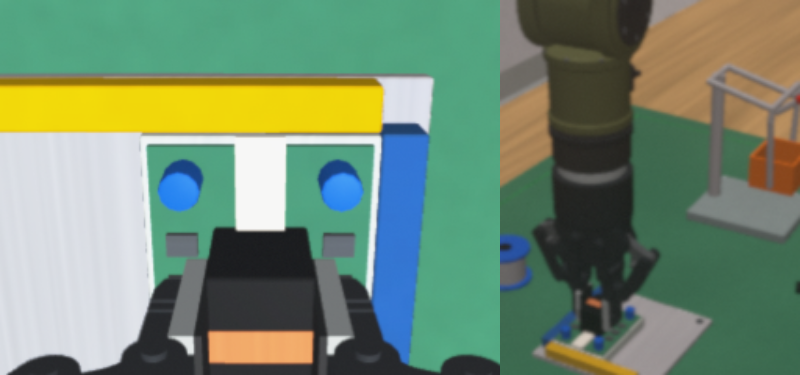

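>>> {"op": "send_rows", "data": {
  "moves": [0.004,0.004,0.003,0,0,0,255,0,0,0,0,0,0,255,0,0,0,0,0,0,255,0,0,0,0,0,0,255]
}}

```text
clock: 15.9
ee_pos: [0.5807, 0.0643, 0.0256]
tool_rot: [0.695, 0.719, -0.005, -0.001]
force: [-12.2, -9.6, 13.1]
width: 0.023
grasp_force: 62.0
```

>>> {"op": "send_rows", "data": {
  "moves": [0.004,0.004,0,0,0,0,255,0,0,0,0,0,0,255,0,0,0,0,0,0,255,0,0,0,0,0,0,255]
}}

```text
clock: 16.3
ee_pos: [0.5807, 0.0644, 0.0256]
tool_rot: [0.695, 0.719, -0.006, -0.001]
force: [-13.9, -12.1, 14.9]
width: 0.0228
grasp_force: 62.3
```

Run:
```python
from h import *
from cell import camera
c=camera("wrist");pickle.dump(c,open("wrist9.pkl","wb"))
for n,c in(("before",pickle.load(open("wrist8.pkl","rb"))),("now",c)):
    I=c["color"];u=262
    print(n,"y profile col 270:",[(r,I[r,270].tolist()) for r in range(208,223)])
    print(" x profile row 235:",[(x,I[235,x].tolist()) for x in range(384,400)])
a=ray(c,[[270,212],[270,213],[390,235],[391,235]],.018);print("mm/px",(a[1]-a[0])*1e3,(a[3]-a[2])*1e3)
mb=blobs(col(c,105,125,140),1,(375,200,450,340))[0];my=blobs(col(c,22,32,140),1,(100,150,410,230))[0]
print(proj(c,place([.563,.0455,.035],np.array([[50,58,18],[50,-20,18]])/1000)),mb[1:],my[1:])
```

```text
before y profile col 270: [(208, [241, 216, 10]), (209, [241, 216, 10]), (210, [241, 216, 10]), (211, [241, 215, 10]), (212, [241, 215, 10]), (213, [239, 209, 10]), (214, [230, 192, 34]), (215, [156, 150, 131]), (216, [161, 165, 160]), (217, [225, 229, 225]), (218, [236, 240, 240]), (219, [239, 243, 244]), (220, [239, 243, 244]), (221, [231, 239, 240]), (222, [127, 154, 146])]
 x profile row 235: [(384, [80, 164, 131]), (385, [81, 164, 131]), (386, [80, 163, 132]), (387, [83, 165, 133]), (388, [110, 178, 153]), (389, [190, 223, 218]), (390, [239, 244, 245]), (391, [240, 244, 245]), (392, [221, 229, 231]), (393, [118, 137, 165]), (394, [55, 104, 172]), (395, [52, 111, 196]), (396, [52, 116, 210]), (397, [53, 117, 212]), (398, [51, 117, 212]), (399, [51, 117, 211])]
now y profile col 270: [(208, [242, 217, 10]), (209, [242, 216, 10]), (210, [241, 216, 10]), (211, [242, 216, 10]), (212, [241, 216, 10]), (213, [241, 215, 10]), (214, [240, 213, 10]), (215, [228, 190, 10]), (216, [181, 166, 124]), (217, [223, 226, 222]), (218, [236, 240, 240]), (219, [239, 243, 245]), (220, [239, 243, 244]), (221, [231, 239, 240]), (222, [126, 154, 147])]
 x profile row 235: [(384, [80, 163, 131]), (385, [80, 163, 131]), (386, [80, 163, 131]), (387, [83, 164, 133]), (388, [114, 181, 157]), (389, [193, 225, 221]), (390, [239, 244, 245]), (391, [240, 244, 245]), (392, [220, 228, 230]), (393, [111, 133, 166]), (394, [54, 104, 174]), (395, [50, 111, 197]), (396, [52, 117, 211]), (397, [52, 118, 212]), (398, [53, 118, 212]), (399, [51, 118, 212])]
mm/px [-0.00105956 -0.3979011   0.        ] [0.39096094 0.01427145 0.        ]
[[393.7431773  216.75834021]
 [382.90084979 384.05691228]] (array([404.95836922, 273.64427218]), np.int32(3483)) (array([265.07540946, 198.43698817]), np.int32(8792))
```

>>> {"op": "send_rows", "data": {
  "moves": [0,0.003,0,0,0,0,255,0,0,0,0,0,0,255,0,0,0,0,0,0,255,0,0,0,0,0,0,255,0,0,0,0,0,0,255,0,0,0,0,0,0,255]
}}

```text
clock: 16.95
ee_pos: [0.5807, 0.0643, 0.0256]
tool_rot: [0.696, 0.718, -0.006, -0.0]
force: [-14.3, -13.6, 16.4]
width: 0.0229
grasp_force: 62.3
```

```bash
python3 -c "
from cell import job_done;print(job_done())"
```

```text
the job is handed in; nothing more can be done
None
```

I handed the job in: the basket hangs across both prongs, and the gripper still holds the module pressed against both fences with about 14 N of push towards each; no verdict came back, and the bystanders were never touched.

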